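Stopper a sample flask and show its label to the code reader

TASK

Put the red stopper from the rack into the mouth of the empty flask with the red-banded label while the flask stands on the bench, lowering it in until its head rests on the rim, and let go of it. Then pick up the stoppered flask and hold it in the air before the code reader: upright, its label squarely facing the lens, level with and centred on the lens, 12 cm away from it. Finish while still holding the flask there, motionless, so that it can be scanned; keep the flask upright all the time, do not bump the reader or its stand, and leave the other glassware, stoppers and things where they are.

Things in the scene. Friction and masses are not known exactly. Their poses are not given: they have to be found in the camera images.
- flask_mid (a point): the empty clear-glass conical flask whose label has a red band: 145 mm high, base 84 mm across, straight round neck (its top 40 mm) 37 mm across outside, 31 mm bore; 90 to 170 g; stands upright on the bench. Point: on the axis half-way up, 72.5 mm above the underside; z up, x from the axis towards the label's side. The neck can be gripped at any angle around it
- label (a point): centre of the flask's label, on its sloping side 60 mm above the underside, 30 mm out from the axis along the flask's x. White paper, 34 mm high, about 35 mm wide round the flask, red band along the top, black square code below; axes as the flask's
- stopper_red_mid (a point): red plastic stopper, 50 mm high, 22 g: tapered plug 30 mm long (25 mm across at the foot, 29 at its top) under a round head 34.4 mm across, 20 mm high. Stands in a rack hole, head resting on the rack's top. Point: on the axis, 25 mm above the foot, 5 mm below the head's underside; z up. Home in the flask the head rests on the rim, this point 67.5 mm above the flask's middle point
- lens (a point): centre of the lens front of the code reader, a black box 54 mm wide, 60 high, 66 deep, clamped to the rod of a stand (rod 12 mm thick, 310 mm high, 110 mm behind the lens) on the robot's right. x points straight out of the lens, level, along its line of sight; z up. Its place, height and direction differ each time
- stand: the reader's grey stand base (160 x 100 x 12 mm) and rod, fixed to the bench, carrying the reader; origin under the base's centre, x along the reader's line of sight. Not to be touched
- rack: white plastic rack fixed to the bench, 60 mm deep (its x), 196 mm long (its y), top 52 mm high, with three round holes 60 mm apart in a row along its y; origin under its centre. There is free space along its x on both sides of each stopper head
- stopper_blue_mid (a point): a blue stopper of the same shape, in another hole of the rack; leave it there
- stopper_green_mid (a point): a green stopper of the same shape, in another hole of the rack; leave it there
- flask2: another flask of the same shape, already closed with a yellow stopper, label with a yellow band; 163 mm high in all; leave it alone. Origin at its underside
- beaker: empty clear-glass beaker, 68 mm across, 90 mm high; leave it alone. Origin at its underside
- cylinder: measuring cylinder with a blue foot 80 mm across, 215 mm high; leave it alone. Origin at its underside
- jar: white plastic jar with a black lid, 76 mm across, 110 mm high; leave it alone. Origin at its underside
- bulb: red rubber-coloured pipette bulb lying on the bench, 48 mm thick, about 105 mm long along its x; leave it alone. Origin at its underside

How it is judged:
By the outcome, as a careful person would: the job done as asked, in the order asked, and still so for the second after the job is handed in, while the arm keeps its last pose, push and grip.
It also fails if it takes over 51 s, if anything falls off the work surface, if the arm or the gripper's body presses on something with over 40 N, if the wrist force passes 120 N, or if a joint passes its speed limit or range.

ROBOT

A 6-joint arm with a two-finger parallel gripper is mounted at the origin on the work surface. World frame = base frame: x ahead of the robot, y to its left, z up, the work surface at z = 0. Lengths are in m, angles in degrees, forces in N, time in s.
With the tool pointing down it reaches from about 0.375 to 0.9 m from the base axis. Payload 3.1 kg.
Tool frame: the origin (TCP) lies on the centre line of the jaws, within the pads' length; the fingertips stand 25 mm ahead of it and the grasp point (between the pads) lies 6 mm ahead of it; z points along the fingers, y is the line along which they close (so a half turn about z gives the same grasp; the last joint's range is limited). The gripper opens to 87 mm and grips with 3 to 60 N. Pads are 19 mm wide; open, the fingers measure 117 mm over their backs; the gripper's body (75 mm by 190 mm) begins 51 mm behind the grasp point.
Start: joints at [-79.441, 30.224, 82.088, -0, 67.689, -10.227], TCP at [0.222, -0.584, 0.248] pointing down, gripper open.
Joint ranges: [-176.69, 176.69], [-43.24, 126.21], [12.49, 139.97], [-82, 262], [0, 151.66], [-163.58, 163.58]. Speed limits (degrees/s): [159.86, 159.86, 180, 180, 180, 180].

INTERFACE

Orientations are given as a 3x3 rotation matrix whose columns are the frame's x, y, z axes.
In Python, from rig import * gives the robot as it stands.
- The arm moves only by the tool step_arm, never from a script. Its argument "steps" is a list of rows, each a list of 7 numbers: the shift along the tool's x, y, z normalised to -1 to 1, where 1 is 0.3 m, then the turn, a rotation vector about the tool's x, y, z normalised to -1 to 1, where 1 is 45 degrees, then the gripper's target within -1 to 1 (shut at 1, half-way at 0, fully open at -1). A call has 1 to 8 rows; each row is the pose to reach, as a shift and turn from the pose commanded when the call began, along the tool's axes at that moment; what a row does not reach only later rows make up. A row lasts 1/12 s, in which the tool goes at most 41.7 mm and 7.16 degrees, less where a joint would pass 70% of its speed; a pose out of reach is approached as far as the arm can. A call with a number of a shift or a turn outside -1 to 1 is refused whole. A call with a gripper value outside its range is refused whole. The fingers move at their own pace and stop on an object; the grip force is fixed at half the most. Time passes only in rows, so rows that repeat a pose let the fingers close. It gives the time, the measured TCP pose, the force, the opening and the grip force at its end, in the units of the state.
- read_state(): the state, without advancing time (a new reading comes with each control period).
- capture(name): name is "side" or "top" or "wrist"; returns a dict with "image" (420x560x3 uint8, red, green, blue), "vertical_fov" (degrees; the focal length in pixels is half the picture's height over the tangent of half this angle, whatever the lens; pixels are square), "cx", "cy" (the principal point, pixels), "k1" (the pictures are not rectified: a ray, as slopes to the right and down, at radius r is drawn at 1 + k1 r^2 times it, then the intrinsics apply), "world_from_camera" (4x4, takes a point from camera to world coordinates); the wrist camera has in their place "T_tool_cam" (4x4, takes a point from camera to tool coordinates, whose origin is the TCP and whose axes are the flange's). Camera axes: x right, y down, z forward; pixel columns grow to the right and rows downward; lengths in m; the calibration is good to about 2 mm. A picture is of the moment at which its call begins: read the wrist's pose just before it. There is no depth.
- hand_in(): hands the job in; it is judged then, once.
The state is a dict: "time_s": time; "joint_positions": joint angles; "qvel": joint speeds; "tau": joint torques, N m; "position": TCP position; "tcp_rot": TCP orientation; "force": force on the tool from outside, world axes, zero at the start; "moment": the same for the moment, N m; "opening": opening from 0.0 (shut) to 1.0 (fully open); "grasp_force": force on a finger pad.
Only numpy, scipy, OpenCV 4.12 (cv2) and the standard library are available. Lean on these libraries where they do the work, as an engineer would, in place of code of your own. Each camera call takes 0.05 s, during which the arm holds its last target. There are 200 camera calls.

## Working session

There is one attempt and no reset: what is moved stays moved. The work goes in short steps, Python scripts to look and compute and a tool call to move; the robot and the scene stay as the last step left them, time stands still between calls to the robot, and variables do not carry over. Pictures are saved under pics/ and viewed, at most 10 in all, crops included, and the job is handed in when it is done.

Besides the shell and the picture viewer there is one more tool, called after "Call:" as a command line: name --pt "numbers of a row" for each row, then --argument value for the rest. step_arm: Moves the arm, as the interface text tells. Scaled input: -1 to 1 covers 0.3 m each way for a shift and 45 degrees each way for a turn. Its arguments: {"type":"object","properties":{"steps":{"type":"array"}},"required":["steps"]}

```bash
mkdir -p pics; ls; python3 - <<'E'
from rig import *
import cv2,numpy as np
s=read_state();print(s)
for n in ["side","top","wrist"]:
    c=capture(n);cv2.imwrite(f"pics/{n}0.png",c["image"][:,:,::-1])
    print(n,{k:(np.round(v,4).tolist() if hasattr(v,'tolist') else v) for k,v in c.items() if k!="image"})
E
```

```text
pics
{'time_s': 0.0, 'joint_positions': array([-7.94404472e+01,  3.02793384e+01,  8.21558873e+01,  8.45547164e-05,
        6.76874705e+01, -1.02261006e+01]), 'qvel': array([-0.07044573, -0.00401345, -0.00504127,  0.00116138,  0.02515682,
        0.00965662]), 'tau': array([ 5.46308329e-04, -4.40044570e+01, -1.76594371e+01,  6.32212101e-02,
        5.82743017e-02, -1.79556300e-04]), 'position': array([ 0.22171145, -0.58364012,  0.24657034]), 'tcp_rot': array([[ 9.34914838e-01,  3.54871939e-01, -3.91094569e-04],
       [ 3.54871949e-01, -9.34912545e-01,  2.10543530e-03],
       [ 3.81520688e-04, -2.10719119e-03, -9.99997707e-01]]), 'force': array([-0.56842448, -0.47444208, -0.35518735]), 'moment': array([0.01061424, 0.02692047, 0.01098598]), 'grasp_force': 0.0, 'opening': 1.0002711510338718}
side {'vertical_fov': 45.01139235806983, 'cx': 272.68568840551114, 'cy': 215.34397386264874, 'k1': -0.12767987578920678, 'world_from_camera': [[-0.7285, -0.4885, 0.4802, -0.0906], [-0.685, 0.5171, -0.5132, 0.6958], [0.0024, -0.7028, -0.7114, 1.0889], [0.0, 0.0, 0.0, 1.0]]}
top {'vertical_fov': 49.417125582574656, 'cx': 279.07969899700555, 'cy': 202.49599384351907, 'k1': 0.008854394452931224, 'world_from_camera': [[0.0263, -0.998, 0.0574, 0.4755], [-0.9996, -0.0255, 0.0137, -0.0327], [-0.0122, -0.0577, -0.9983, 1.251], [0.0, 0.0, 0.0, 1.0]]}
wrist {'vertical_fov': 69.00709026291372, 'cx': 280.46593268948203, 'cy': 208.23012821125843, 'k1': -0.027700031369424623, 'T_tool_cam': [[-0.0006, -0.9668, -0.2557, 0.0707], [1.0, -0.0004, -0.001, -0.0005], [0.0008, -0.2557, 0.9668, -0.1364], [0.0, 0.0, 0.0, 1.0]]}
```

View pics/side0.png

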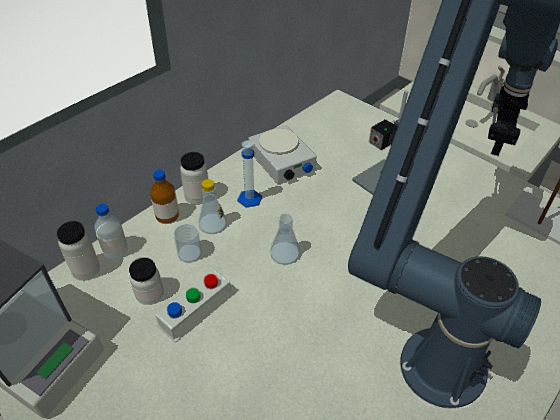

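View pics/top0.png

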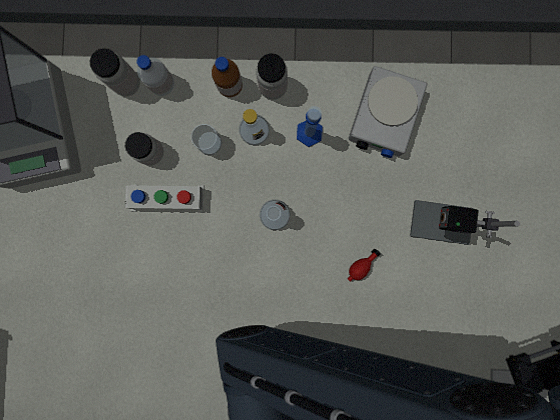

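The side view shows the rack with the red stopper at (211,281), the open flask at (285,240) and the reader at (382,133). In the top view the red stopper is at (184,197), the flask rim at about (275,214), and the reader at (460,219), facing left (+y).

```bash
cat > h.py <<'E'
from rig import *
import cv2,numpy as np
from scipy.spatial.transform import Rotation as Ro
def pose(c,s=None):
    if "world_from_camera" in c: return np.array(c["world_from_camera"])
    T=np.eye(4);T[:3,:3]=s["tcp_rot"];T[:3,3]=s["position"];return T@np.array(c["T_tool_cam"])
def K(c):
    f=c["image"].shape[0]/2/np.tan(np.radians(c["vertical_fov"]/2))
    return np.array([[f,0,c["cx"]],[0,f,c["cy"]],[0,0,1]]),np.array([c["k1"],0,0,0,0])
def ray(c,uv,s=None):
    k,d=K(c);T=pose(c,s)
    p=cv2.undistortPoints(np.array([[uv]],float),k,d)[0,0]
    return T[:3,3],T[:3,:3]@np.array([p[0],p[1],1])
def onz(c,uv,z,s=None):
    o,d=ray(c,uv,s);return o+d*(z-o[2])/d[2]
def tri(*rays):
    A=0;b=0
    for o,d in rays:
        d=d/np.linalg.norm(d);M=np.eye(3)-np.outer(d,d);A=A+M;b=b+M@o
    p=np.linalg.solve(A,b);return p,[round(1e3*np.linalg.norm(np.cross(p-o,d/np.linalg.norm(d))),1) for o,d in rays]
def proj(c,P,s=None):
    k,d=K(c);T=np.linalg.inv(pose(c,s))
    return cv2.projectPoints(np.atleast_2d(np.array(P,float)),cv2.Rodrigues(T[:3,:3])[0],T[:3,3],k,d)[0][:,0]
def move(pos,R,s):
    "row (normalised) from the present measured pose"
    t=np.array(s["tcp_rot"]).T@(np.array(pos)-s["position"])/.3
    r=Ro.from_matrix(np.array(s["tcp_rot"]).T@R).as_rotvec(degrees=True)/45
    return np.round(np.r_[t,r],4).tolist()
def down(yaw):
    "tool pointing down, closing axis (y) at world angle yaw deg"
    a=np.radians(yaw);y=np.array([np.cos(a),np.sin(a),0]);z=np.array([0,0,-1.]);return np.c_[np.cross(y,z),y,z]
def hsv(c,hlo,hhi,s=100,v=50):
    return cv2.inRange(cv2.cvtColor(c["image"],cv2.COLOR_RGB2HSV),(hlo,s,v),(hhi,255,255))
def blobs(m,amin=15):
    n,_,st,ce=cv2.connectedComponentsWithStats(m);return [(st[i].tolist(),ce[i].round(1).tolist()) for i in range(1,n) if st[i,4]>=amin]
E
python3 - <<'E'
from h import *
t=capture("top");s=capture("side")
rt=hsv(t,0,8,120)|hsv(t,172,180,120);rs=hsv(s,0,8,120)|hsv(s,172,180,120)
print(blobs(rt,6),blobs(rs,6))
for n,lo,hi in(("blue",100,125),("green",50,85)):
    print(n,[(b[1],onz(t,b[1],.07).round(3)) for b in blobs(hsv(t,lo,hi,150),40)])
print("red",onz(t,(184,197),.07).round(3),tri(ray(t,(184,197)),ray(s,(211,280))))
print("flask",onz(t,(275,214),.145).round(3),onz(s,(286,218),.145).round(3))
print("reader",tri(ray(t,(460,219)),ray(s,(382,130))))
print("bulb",onz(t,(362,268),.02))
o=[cv2.resize(t["image"][170:270,400:530],None,fx=5,fy=5,interpolation=2)]
cv2.imwrite("pics/c.png",np.hstack([cv2.resize(t["image"][175:255,415:515],(400,320),interpolation=2),cv2.resize(s["image"][90:190,350:450],(320,320),interpolation=2)])[:,:,::-1])
cv2.imwrite("pics/d.png",np.hstack([cv2.resize(t["image"][180:240,245:305],(360,360),interpolation=2),cv2.resize(s["image"][200:270,250:320],(360,360),interpolation=2)])[:,:,::-1])
E
python3 -c "
import cv2,numpy as np
a=cv2.imread('pics/c.png');b=cv2.imread('pics/d.png')
o=np.zeros((600,720,3),np.uint8);o[:280]=cv2.resize(a,(720,320))[20:300];o[280:600]=cv2.resize(b,(720,360))[20:340];cv2.imwrite('pics/e.png',o)"
```

```text
[([177, 190, 14, 14, 135], [183.2, 196.5]), ([348, 253, 29, 28, 409], [360.7, 267.7])] [([204, 274, 14, 15, 164], [210.5, 280.8])]
blue [([143.0, 61.2], array([0.908, 0.353, 0.07 ])), ([221.3, 63.0], array([0.908, 0.146, 0.07 ])), ([308.9, 133.2], array([ 0.727, -0.09 ,  0.07 ])), ([387.1, 152.0], array([ 0.682, -0.294,  0.07 ])), ([137.4, 195.9], array([0.551, 0.353, 0.07 ]))]
green []
red [0.551 0.231 0.07 ] (array([0.55281379, 0.23251599, 0.06834563]), [np.float64(1.7), np.float64(1.7)])
flask [ 0.511 -0.008  0.145] [ 0.515 -0.002  0.145]
reader (array([ 0.51153265, -0.42865653,  0.20507234]), [np.float64(3.8), np.float64(3.8)])
bulb [ 0.37666083 -0.24197073  0.02      ]
```

View pics/e.png

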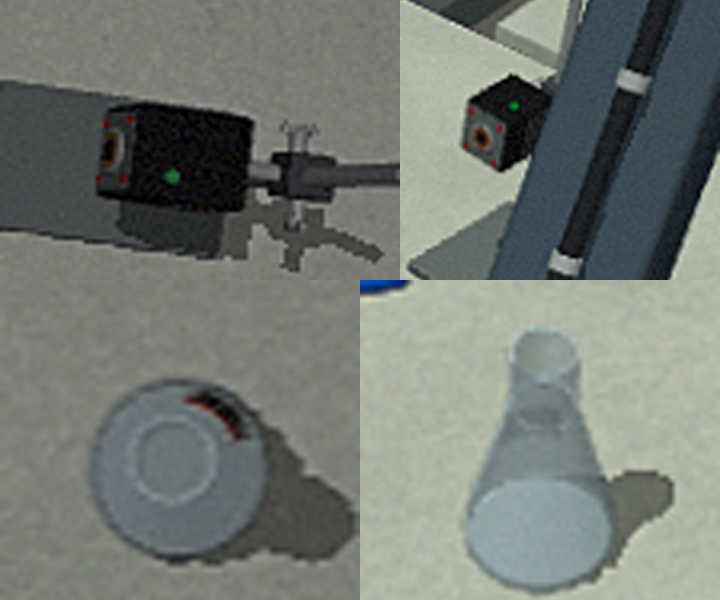

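The crop shows the reader face with four red corner dots around the lens, facing about +y. The flask label points roughly towards +x, −y. All positions agree with the given sizes. I'll head over, looking at the reader face on the way.

```bash
python3 - <<'E'
from h import *
s=read_state()
print(move((.36,-.33,.34),down(-35),s))
E
```

```text
[0.7313, -0.6283, -0.309, -0.0013, -0.0006, -0.7603]
```

Call:
step_arm --pt "0.73 -0.63 -0.31 0 0 -0.76 -1" --pt "0.73 -0.63 -0.31 0 0 -0.76 -1" --pt "0.73 -0.63 -0.31 0 0 -0.76 -1" --pt "0.73 -0.63 -0.31 0 0 -0.76 -1" --pt "0.73 -0.63 -0.31 0 0 -0.76 -1" --pt "0.73 -0.63 -0.31 0 0 -0.76 -1" --pt "0.73 -0.63 -0.31 0 0 -0.76 -1" --pt "0.73 -0.63 -0.31 0 0 -0.76 -1"

```text
time_s: 0.92
position: [0.3613, -0.3254, 0.3424]
tcp_rot: [[0.571, 0.821, 0.002], [0.821, -0.571, 0.0], [0.002, 0.002, -1.0]]
force: [0.1, 0.8, 0.1]
opening: 1.001
grasp_force: 0.0
```

```bash
python3 - <<'E'
from h import *
s=read_state();print(s["position"].round(3),s["joint_positions"].round(0))
R=down(0)@Ro.from_rotvec([0,-28,0],degrees=True).as_matrix()
print(move((.50,-.13,.36),R,s))
E
```

```text
[ 0.361 -0.325  0.342] [-55.  13.  94.   0.  73. -21.]
[0.7989, 0.0081, -0.0571, -0.1861, -0.6044, -0.7584]
```

Call:
step_arm --pt "0.8 0 -0.06 -0.19 -0.6 -0.76 -1" --pt "0.8 0 -0.06 -0.19 -0.6 -0.76 -1" --pt "0.8 0 -0.06 -0.19 -0.6 -0.76 -1" --pt "0.8 0 -0.06 -0.19 -0.6 -0.76 -1" --pt "0.8 0 -0.06 -0.19 -0.6 -0.76 -1" --pt "0.8 0 -0.06 -0.19 -0.6 -0.76 -1" --pt "0.8 0 -0.06 -0.19 -0.6 -0.76 -1" --pt "0.8 0 -0.06 -0.19 -0.6 -0.76 -1"

```text
time_s: 1.58
position: [0.4978, -0.1305, 0.3577]
tcp_rot: [[-0.005, 1.0, 0.001], [0.884, 0.005, -0.468], [-0.468, -0.001, -0.884]]
force: [0.2, -0.7, -0.5]
opening: 0.999
grasp_force: 0.0
```

```bash
python3 - <<'E'
from h import *
s=read_state();c=capture("wrist");print(s["position"].round(3),pose(c,s)[:3,3].round(3),s["qvel"].round(1))
cv2.imwrite("pics/w1.png",c["image"][:,:,::-1])
print(proj(c,[[.51,-.39,.2],[.51,-.01,.145]],s).round(0))
np.savez("w1.npz",**{k:v for k,v in c.items()},**{"position":s["position"],"tcp_rot":s["tcp_rot"]})
E
```

```text
[ 0.498 -0.131  0.358] [ 0.498 -0.004  0.445] [-5.  -0.7 -0.1  0.8  0.8  0.2]
[[288. 289.]
 [297. -56.]]
```

View pics/w1.png

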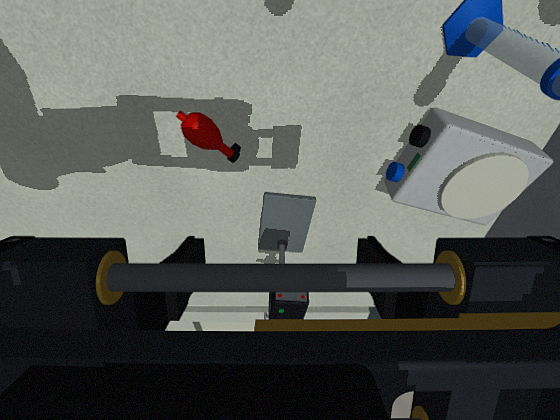

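The gripper hides the lower part of the wrist image, and the reader is only partly visible at (290,297). I'll turn the tool so the reader sits to the side in the free part of the view.

```bash
cat >> h.py <<'E'
TC=np.array([.0707,-.0005,-.1364])
E
python3 - <<'E'
from h import *
s=read_state();L=np.array([.51,-.395,.2]);cam=L+[0.0,.27,.22]
for a in(50,-50):
  R=down(-80)@Ro.from_rotvec([a,0,0],degrees=True).as_matrix()
  print(R[:,2].round(2),(cam-R@TC).round(3),move(cam-R@TC,R,s))
  c=np.load("w1.npz");c=dict(c);
  print(proj(c,[L],dict(position=cam-R@TC,tcp_rot=R)).round())
E
```

```text
[-0.13  0.75 -0.64] [ 0.422 -0.035  0.332] [0.3284, -0.2496, -0.0754, 1.3362, 1.2681, 1.4343]
[[1258.  385.]]
[ 0.13 -0.75 -0.64] [ 0.459 -0.24   0.333] [-0.2794, -0.1289, 0.243, -0.4862, -0.2694, 1.7984]
[[282. 171.]]
```

Call:
step_arm --pt "-0.28 -0.13 0.24 -0.24 -0.13 0.9 -1" --pt "-0.28 -0.13 0.24 -0.24 -0.13 0.9 -1" --pt "-0.28 -0.13 0.24 -0.24 -0.13 0.9 -1" --pt "-0.28 -0.13 0.24 -0.24 -0.13 0.9 -1" --pt "-0.28 -0.13 0.24 -0.24 -0.13 0.9 -1" --pt "-0.28 -0.13 0.24 -0.24 -0.13 0.9 -1" --pt "-0.28 -0.13 0.24 -0.24 -0.13 0.9 -1"

```text
time_s: 2.22
position: [0.4554, -0.2432, 0.3334]
tcp_rot: [[0.66, 0.74, 0.132], [0.649, -0.472, -0.597], [-0.379, 0.479, -0.792]]
force: [-0.1, 0.1, -0.5]
opening: 1.0
grasp_force: 0.0
```

Call:
step_arm --pt "0 0 0 -0.24 -0.13 0.9 -1" --pt "0 0 0 -0.24 -0.13 0.9 -1" --pt "0 0 0 -0.24 -0.13 0.9 -1" --pt "0 0 0 -0.24 -0.13 0.9 -1" --pt "0 0 0 -0.24 -0.13 0.9 -1" --pt "0 0 0 -0.24 -0.13 0.9 -1" --pt "0 0 0 -0.24 -0.13 0.9 -1" --pt "0 0 0 -0.24 -0.13 0.9 -1"

```text
time_s: 2.88
position: [0.4577, -0.2422, 0.334]
tcp_rot: [[0.985, 0.112, 0.131], [0.173, -0.639, -0.749], [-0.0, 0.761, -0.649]]
force: [0.4, -0.5, -1.0]
opening: 1.001
grasp_force: 0.0
```

```bash
python3 - <<'E'
from h import *
s=read_state();c=capture("wrist");print(s["position"].round(3),pose(c,s)[:3,3].round(3),s["qvel"].round(1))
print(proj(c,[[.51,-.39,.2]],s).round(0))
m=hsv(c,0,8,120)|hsv(c,172,180,120);print(blobs(m,6))
x,y=proj(c,[[.51,-.39,.2]],s)[0].round().astype(int)
i=c["image"].copy();cv2.imwrite("pics/w2.png",i[:,:,::-1])
np.savez("w2.npz",**{k:v for k,v in c.items()},**{"position":s["position"],"tcp_rot":s["tcp_rot"]})
E
```

```text
[ 0.458 -0.242  0.334] [ 0.509 -0.127  0.422] [-0.1 -0.6 -0.2  0.3 -0.6 -1.5]
[[280. 168.]]
[([265, 147, 4, 5, 17], [266.6, 148.9]), ([290, 148, 6, 6, 23], [292.4, 150.6]), ([259, 175, 5, 5, 18], [261.3, 176.7]), ([285, 178, 5, 5, 20], [287.0, 180.1]), ([70, 220, 39, 18, 265], [94.3, 230.8])]
```

View pics/w2.png

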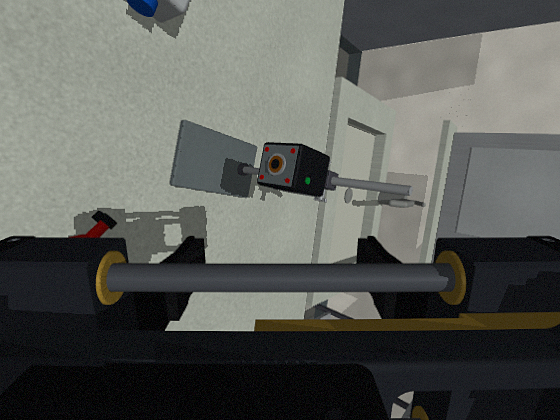

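The reader face is clear: red dots at (267,149), (292,151), (261,177) and (287,180), with the lens in the middle at about (277,163). I'll triangulate those dots with the side and top cameras.

```bash
python3 - <<'E'
from h import *
w=dict(np.load("w2.npz"));s0=dict(position=w["position"],tcp_rot=w["tcp_rot"])
t=capture("top");s=capture("side")
for c,n,(x0,x1,y0,y1) in((t,"top",(430,480,200,240)),(s,"side",(362,402,112,152))):
    m=np.zeros((420,560),np.uint8);im=c["image"].astype(int);r=im[...,0]-im[...,1:].max(2)
    m[y0:y1,x0:x1]=(r[y0:y1,x0:x1]>40)*255
    n_,l,st,ce=cv2.connectedComponentsWithStats(m)
    for i in range(1,n_):
        ys,xs=np.where(l==i);wt=r[ys,xs];print(n,len(xs),(xs@wt/wt.sum()).round(2),(ys@wt/wt.sum()).round(2))
i=np.hstack([cv2.resize(s["image"][110:155,360:405],(450,450),interpolation=0),cv2.resize(t["image"][200:240,432:467],(350,400),interpolation=0)[:400].repeat(1,0) if 0 else cv2.copyMakeBorder(cv2.resize(t["image"][200:240,432:467],(350,400),interpolation=0),0,50,0,0,0)])
cv2.imwrite("pics/f.png",i[:,:,::-1])
E
```

```text
top 3 447.28 209.3
top 2 441.0 210.52
top 3 439.3 224.37
top 3 445.3 224.41
```

View pics/f.png

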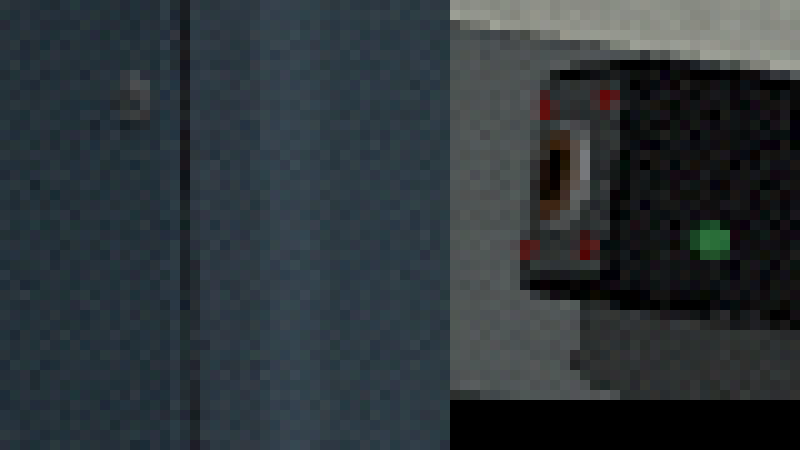

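```bash
python3 - <<'E'
from h import *
w=dict(np.load("w2.npz"));s0=dict(position=w["position"],tcp_rot=w["tcp_rot"])
t=capture("top")
W=[(292.4,150.6),(287.,180.1),(266.6,148.9),(261.3,176.7)];T=[(447.28,209.3),(445.3,224.4),(441.,210.5),(439.3,224.4)]
P=[]
for a,b in zip(W,T):
    p,e=tri(ray(w,a,s0),ray(t,b));P.append(p);print(p.round(4),e)
P=np.array(P);print("c",P.mean(0).round(4));
C=P.mean(0)
# wrist rays cut with vertical plane through the centre: yaw from parallel-edge condition
from scipy.optimize import least_squares
def f(q):
    c=q[:3];n=np.array([np.cos(q[3]),np.sin(q[3]),0]);u=np.array([-n[1],n[0],0]);z=np.array([0,0,1])
    D=np.array([c-u*q[4]+z*q[5],c+u*q[4]+z*q[5],c-u*q[4]-z*q[5],c+u*q[4]-z*q[5]])
    return np.r_[(proj(w,D,s0)-W).ravel(),(proj(t,D)-T).ravel()*.7]
r=least_squares(f,np.r_[C,np.radians(85),.02,.024],x_scale=[.01,.01,.01,.1,.01,.01]);J=np.linalg.inv(r.jac.T@r.jac)**1
print(r.x.round(4),np.degrees(r.x[3]),r.fun.round(1),"sd deg",np.degrees(np.sqrt(J[3,3]))*.4)
# box side edge direction in top view
for uv in((436,207),(470,212)): pass
E
```

```text
[ 0.5307 -0.4026  0.2042] [np.float64(0.7), np.float64(0.7)]
[ 0.4965 -0.3983  0.2045] [np.float64(1.1), np.float64(1.1)]
[ 0.5301 -0.4016  0.165 ] [np.float64(1.3), np.float64(1.3)]
[ 0.4966 -0.3983  0.1641] [np.float64(0.8), np.float64(0.8)]
c [ 0.5135 -0.4002  0.1845]
[ 0.5143 -0.4002  0.1844  1.4547  0.017   0.0201] 83.34814417153879 [ 0.1  0.1 -0.1  0.3 -0.1  0.2  0.1  0.1 -0.1 -0.4  0.  -0.6  0.1 -0.7
  0.  -0.5] sd deg 1.054475173516799
```

```bash
python3 - <<'E'
from h import *
s=read_state();m=move((.50,-.008,.28),down(-105),s);print(m)
w=dict(np.load("w2.npz"));print(proj(w,[[.511,-.008,.145],[.53,-.03,.06]],dict(position=(.50,-.008,.28),tcp_rot=down(-105))))
E
```

```text
[0.272, -0.6212, -0.4477, 1.0832, -0.2429, 0.5171]
[[278.87654966 195.13672744]
 [293.3417538  159.10353492]]
```

Call:
step_arm --pt "0.27 -0.62 -0.45 0.97 -0.22 0.46 -1" --pt "0.27 -0.62 -0.45 0.97 -0.22 0.46 -1" --pt "0.27 -0.62 -0.45 0.97 -0.22 0.46 -1" --pt "0.27 -0.62 -0.45 0.97 -0.22 0.46 -1" --pt "0.27 -0.62 -0.45 0.97 -0.22 0.46 -1" --pt "0.27 -0.62 -0.45 0.97 -0.22 0.46 -1" --pt "0.27 -0.62 -0.45 0.97 -0.22 0.46 -1" --pt "0.27 -0.62 -0.45 0.97 -0.22 0.46 -1"

```text
time_s: 3.75
position: [0.501, -0.0081, 0.2811]
tcp_rot: [[0.976, -0.217, -0.001], [-0.216, -0.972, -0.089], [0.019, 0.088, -0.996]]
force: [-0.3, -0.7, 0.7]
opening: 1.006
grasp_force: 0.0
```

```bash
python3 - <<'E'
from h import *
s=read_state();c=capture("wrist");print(s["position"].round(3),s["tcp_rot"].round(2),s["qvel"].round(1))
m=hsv(c,0,8,100)|hsv(c,172,180,100);print(blobs(m,6))
i=c["image"].copy();cv2.imwrite("pics/w3.png",cv2.resize(i[0:270,130:490],(800,600),interpolation=cv2.INTER_CUBIC)[:,:,::-1])
np.savez("w3.npz",**{k:v for k,v in c.items()},**{"position":s["position"],"tcp_rot":s["tcp_rot"]})
E
```

```text
[ 0.501 -0.008  0.281] [[ 0.98 -0.22 -0.  ]
 [-0.22 -0.97 -0.09]
 [ 0.02  0.09 -1.  ]] [ 0.7 -0.5  1.5 -8.5 -0.7  5.2]
[([256, 156, 23, 12, 49], [267.6, 159.4]), ([26, 179, 42, 33, 1039], [46.6, 195.0]), ([416, 198, 50, 62, 1344], [438.1, 228.5])]
```

View pics/w3.png

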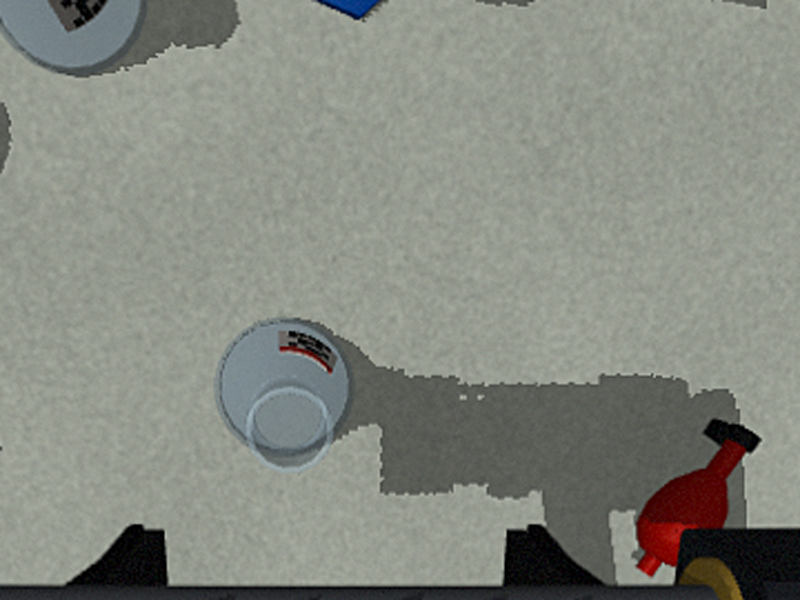

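The flask is in view, with its rim centre at full-image (260.5,193), base centre about (258,173), and the red band running from (255.6,155.7) to (280,167). The bulb is lower right.

```bash
python3 - <<'E'
from h import *
w=dict(np.load("w3.npz"));s0=dict(position=w["position"],tcp_rot=w["tcp_rot"])
g=lambda x,y:(130+x*.45,y*.45)
r=onz(w,g(290,429),.145,s0);b=onz(w,g(284,384),0.003,s0);print("rim",r,"base",b)
print("rim diam",np.linalg.norm(onz(w,g(246,429),.145,s0)-onz(w,g(334,429),.145,s0)),"base",np.linalg.norm(onz(w,g(217,384),.003,s0)-onz(w,g(350,384),.003,s0)))
for a in(r,):
  for nm,uv,z in(("L band",(279,346),.0745),("R band",(333,371),.0745),("mid band",(309,352),.0745),("L bottom",(281,331),.045),("R bottom",(337,356),.045)):
    p=onz(w,g(*uv),z,s0)-a;print(nm,np.degrees(np.arctan2(p[1],p[0])).round(1),np.hypot(p[0],p[1]).round(4))
s=read_state();print("grasp via red",move((.552,.231,.17),down(0),s))
E
```

```text
rim [ 0.5173382  -0.00402226  0.145     ] base [ 0.51803615 -0.00373055  0.003     ]
rim diam 0.03589878542681687 base 0.08107775050615736
L band -5.7 0.0288
R band -68.6 0.0284
mid band -36.8 0.028
L bottom -9.2 0.0346
R bottom -66.1 0.0352
grasp via red [-0.0105, -0.8477, 0.2932, 0.104, 0.0879, -2.2763]
```

Call:
step_arm --pt "-0.01 -0.84 0.1 0.05 0.04 -1 -1" --pt "-0.01 -0.84 0.1 0.05 0.04 -1 -1" --pt "-0.01 -0.84 0.1 0.05 0.04 -1 -1" --pt "-0.01 -0.84 0.1 0.05 0.04 -1 -1" --pt "-0.01 -0.84 0.1 0.05 0.04 -1 -1" --pt "-0.01 -0.84 0.1 0.05 0.04 -1 -1" --pt "-0.01 -0.84 0.1 0.05 0.04 -1 -1"

```text
time_s: 4.38
position: [0.5512, 0.2409, 0.2264]
tcp_rot: [[0.837, 0.547, 0.021], [0.547, -0.836, -0.047], [-0.008, 0.051, -0.999]]
force: [0.4, -1.2, -0.9]
opening: 0.998
grasp_force: 0.0
```

```bash
python3 - <<'E'
from h import *
s=read_state();print(s["position"].round(3));print(move((.552,.231,.2),down(-8),s))
E
```

```text
[0.551 0.241 0.226]
[-0.015, 0.0245, 0.0895, 0.0568, 0.0378, -1.0845]
```

Call:
step_arm --pt "-0.01 0.02 0.09 0.05 0.03 -1 -1" --pt "-0.01 0.02 0.09 0.05 0.03 -1 -1" --pt "-0.01 0.02 0.09 0.05 0.03 -1 -1" --pt "-0.01 0.02 0.09 0.05 0.03 -1 -1" --pt "-0.01 0.02 0.09 0.05 0.03 -1 -1" --pt "-0.01 0.02 0.09 0.05 0.03 -1 -1" --pt "-0.01 0.02 0.09 0.05 0.03 -1 -1" --pt "-0.01 0.02 0.09 0.05 0.03 -1 -1"

```text
time_s: 5.05
position: [0.5521, 0.2269, 0.2013]
tcp_rot: [[0.214, 0.977, 0.002], [0.977, -0.214, -0.01], [-0.009, 0.004, -1.0]]
force: [0.3, -0.5, -0.1]
opening: 0.999
grasp_force: 0.0
```

```bash
python3 - <<'E'
from h import *
s=read_state();c=capture("wrist");print(s["position"].round(3),s["qvel"].round(1))
m=hsv(c,0,8,100)|hsv(c,172,180,100);print(blobs(m,60))
print(blobs(hsv(c,100,125,150),60),blobs(hsv(c,50,85,100),60))
cv2.imwrite("pics/w4.png",c["image"][:,:,::-1])
np.savez("w4.npz",**{k:v for k,v in c.items()},**{"position":s["position"],"tcp_rot":s["tcp_rot"]})
print(move((.552,.231,.2),down(0),s))
E
```

```text
[0.552 0.227 0.201] [ 0.1 -0.1 -0.   0.4 -0.2  3.5]
[([263, 177, 39, 41, 1211], [281.8, 197.4])]
[([228, 35, 43, 48, 1583], [248.9, 58.2])] [([246, 111, 41, 42, 1296], [266.0, 131.8])]
[0.0132, -0.0034, 0.0041, 0.0039, 0.0121, -0.2742]
```

View pics/w4.png

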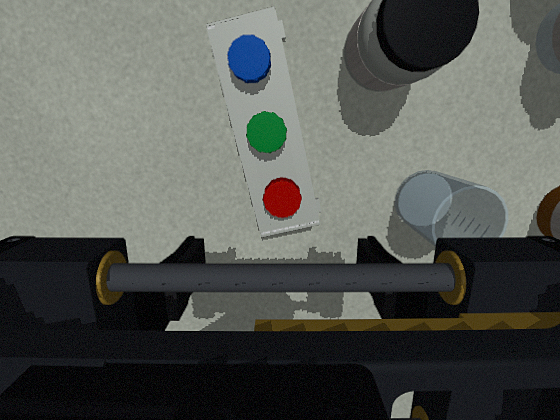

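All three stoppers are in view, red at (282,197), green at (266,132) and blue at (249,58).

```bash
python3 - <<'E'
from h import *
w=dict(np.load("w4.npz"));s0=dict(position=w["position"],tcp_rot=w["tcp_rot"])
r,g,b=[onz(w,u,.0705,s0) for u in((281.8,197.4),(266,131.8),(248.9,57.5))]
print(r,g,b,np.linalg.norm(r-b),np.degrees(np.arctan2(*(b-r)[1::-1])))
s=read_state();
yaw=np.degrees(np.arctan2(*(b-r)[1::-1]))-90
print(yaw,move((r[0],r[1],.12),down(yaw),s))
E
```

```text
[0.55613173 0.23533402 0.0705    ] [0.55523235 0.29402739 0.0705    ] [0.55495076 0.3535579  0.0705    ] 0.11822978355671454 90.57232464133224
0.5723246413322443 [0.0319, 0.006, 0.2707, 0.0038, 0.0115, -0.2892]
```

Call:
step_arm --pt "0.03 0.005 0.25 0 0.01 -0.29 -1" --pt "0.03 0.005 0.25 0 0.01 -0.29 -1" --pt "0.03 0.005 0.25 0 0.01 -0.29 -1" --pt "0.03 0.005 0.25 0 0.01 -0.29 -1" --pt "0.03 0.005 0.25 0 0.01 -0.29 -1"

```text
time_s: 5.52
position: [0.5566, 0.2357, 0.1274]
tcp_rot: [[-0.009, 1.0, 0.004], [1.0, 0.009, 0.0], [0.0, 0.004, -1.0]]
force: [-0.2, -0.0, 1.2]
opening: 1.003
grasp_force: 0.0
```

```bash
python3 - <<'E'
from h import *
s=read_state();print(s["position"].round(4),s["qvel"].round(1));print(move((.5555,.235,.081),down(.6),s))
E
```

```text
[0.5566 0.2357 0.1274] [-0.1 -1.6 -1.1  0.2 -0.4 -0.7]
[-0.0024, -0.0043, 0.1547, 0.0055, -0.0002, -0.0025]
```

Call:
step_arm --pt "0 -0.003 0.08 0 0 0 -1" --pt "0 -0.003 0.15 0 0 0 -1" --pt "0 -0.003 0.15 0 0 0 -1" --pt "0 -0.003 0.15 0 0 0 -1"

```text
time_s: 5.85
position: [0.5556, 0.2357, 0.0826]
tcp_rot: [[-0.01, 1.0, 0.004], [1.0, 0.01, 0.001], [0.0, 0.004, -1.0]]
force: [-0.8, -0.9, 0.0]
opening: 1.001
grasp_force: 0.0
```

Call:
step_arm --pt "0 0 0 0 0 0 1" --pt "0 0 0 0 0 0 1" --pt "0 0 0 0 0 0 1" --pt "0 0 0 0 0 0 1" --pt "0 0 0 0 0 0 1" --pt "0 0 0 0 0 0 1" --pt "0 0 0 0 0 0 1" --pt "0 0 0 0 0 0 1"

```text
time_s: 6.52
position: [0.555, 0.2357, 0.0812]
tcp_rot: [[-0.011, 1.0, 0.002], [1.0, 0.011, 0.0], [0.0, 0.002, -1.0]]
force: [-0.6, 1.1, -0.2]
opening: 0.478
grasp_force: 0.0
```

Call:
step_arm --pt "0 0 0 0 0 0 1" --pt "0 0 0 0 0 0 1" --pt "0 0 0 0 0 0 1" --pt "0 0 0 0 0 0 1" --pt "0 0 0 0 0 0 1"

```text
time_s: 6.93
position: [0.555, 0.2357, 0.0811]
tcp_rot: [[-0.011, 1.0, 0.002], [1.0, 0.011, 0.0], [0.0, 0.002, -1.0]]
force: [0.2, 0.8, 0.1]
opening: 0.377
grasp_force: 30.0
```

Call:
step_arm --pt "0 0 -0.13 0 0 0 1" --pt "0 0 -0.27 0 0 0 1" --pt "0 0 -0.4 0 0 0 1" --pt "0 0 -0.53 0 0 0 1" --pt "-0.1 0 -0.68 0 0 0 1" --pt "-0.24 -0.03 -0.68 0 0 0 1" --pt "-0.38 -0.07 -0.68 0 0 0 1" --pt "-0.52 -0.1 -0.68 0 0 0 1"

```text
time_s: 7.6
position: [0.5286, 0.0903, 0.2866]
tcp_rot: [[-0.013, 1.0, 0.006], [1.0, 0.013, 0.0], [0.0, 0.006, -1.0]]
force: [-0.0, -0.1, -0.9]
opening: 0.371
grasp_force: 30.0
```

```bash
python3 - <<'E'
from h import *
s=read_state();print(s["opening"],s["grasp_force"]);print(move((.514,-.018,.28),down(0),s))
E
```

```text
0.3714249936662801 29.954801201820374
[-0.3603, -0.0534, 0.0216, 0.0075, -0.0002, 0.0162]
```

Call:
step_arm --pt "-0.12 -0.05 0.01 0 0 0.016 1" --pt "-0.24 -0.05 0.01 0 0 0.016 1" --pt "-0.34 -0.05 0.01 0 0 0.016 1" --pt "-0.34 -0.05 0.01 0 0 0.016 1" --pt "-0.34 -0.05 0.01 0 0 0.016 1" --pt "-0.34 -0.05 0.01 0 0 0.016 1"

```text
time_s: 8.1
position: [0.5146, -0.0106, 0.2818]
tcp_rot: [[0.002, 1.0, 0.002], [1.0, -0.002, 0.001], [0.001, 0.002, -1.0]]
force: [-0.2, -0.6, -0.5]
opening: 0.377
grasp_force: 30.0
```

```bash
python3 - <<'E'
from h import *
s=read_state();c=capture("wrist");print(s["position"].round(4),s["qvel"].round(1))
i=c["image"]
cv2.imwrite("pics/w5.png",cv2.resize(i[90:270,160:400],(800,600),interpolation=cv2.INTER_CUBIC)[:,:,::-1])
np.savez("w5.npz",**{k:v for k,v in c.items()},**{"position":s["position"],"tcp_rot":s["tcp_rot"]})
E
```

```text
[ 0.5146 -0.0106  0.2818] [ 1.5 -0.   0.1 -0.1  0.  -0.1]
```

View pics/w5.png

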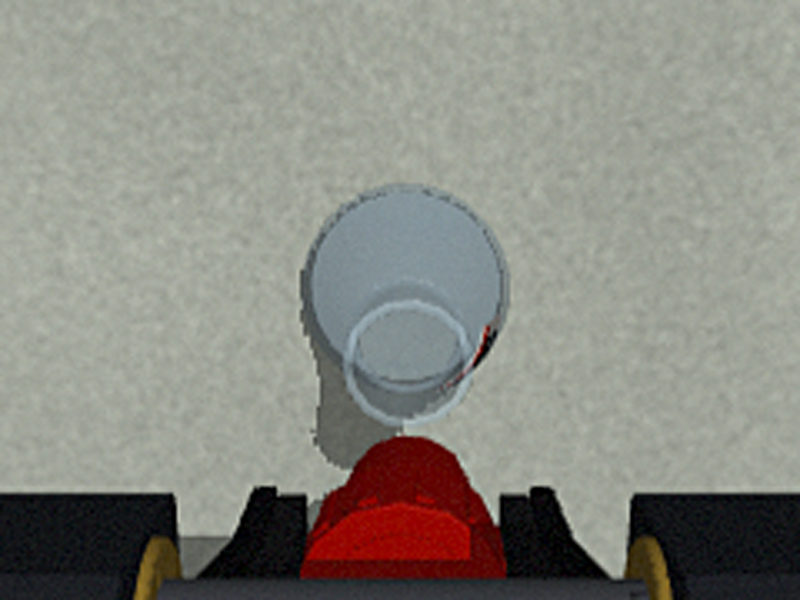

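The crop shows the held stopper's foot edge at full-image (282,220.8), with the flask rim centre at (282.4,198.6).

```bash
python3 - <<'E'
from h import *
w=dict(np.load("w5.npz"));s0=dict(position=w["position"],tcp_rot=w["tcp_rot"])
g=lambda x,y:(160+x*.3,90+y*.3)
r=onz(w,g(408,362),.145,s0);f=onz(w,g(407,436),s0["position"][2]-.059,s0)
print("rim",r,"d",np.linalg.norm(onz(w,g(345,362),.145,s0)-onz(w,g(471,362),.145,s0)),"foot",f-[0,.0125,0],"tcp",s0["position"])
s=read_state();print(s["position"],r-(f-[0,.0125,0]))
print(move(s["position"]+(r-(f-[0,.0125,0]))*[1,1,0],down(0),s))
E
```

```text
rim [ 0.51732676 -0.00283897  0.145     ] d 0.03468132125926341 foot [ 0.51639513 -0.01266389  0.22281374] tcp [ 0.51462515 -0.01061267  0.28181374]
[ 0.5146186  -0.01006275  0.28176852] [ 0.00093163  0.00982492 -0.07781374]
[0.0328, 0.0031, 0.0, 0.0026, -0.0014, -0.0015]
```

Call:
step_arm --pt "0.03 0.004 0 0 0 0 1" --pt "0.03 0.004 0.08 0 0 0 1" --pt "0.03 0.004 0.16 0 0 0 1" --pt "0.03 0.004 0.21 0 0 0 1" --pt "0.03 0.004 0.21 0 0 0 1" --pt "0.03 0.004 0.21 0 0 0 1"

```text
time_s: 8.65
position: [0.5159, -0.0002, 0.2184]
tcp_rot: [[-0.0, 1.0, 0.0], [1.0, 0.0, 0.001], [0.001, 0.001, -1.0]]
force: [-0.2, -0.7, 0.4]
opening: 0.375
grasp_force: 30.0
```

```bash
python3 - <<'E'
from h import *
c=capture("side");s=read_state();print(s["position"].round(4),s["force"].round(2))
cv2.imwrite("pics/s5.png",cv2.resize(c["image"][170:290,225:345],(600,600),interpolation=cv2.INTER_CUBIC)[:,:,::-1])
E
```

```text
[ 0.5167 -0.0007  0.2193] [ 0.46  0.49 -0.22]
```

View pics/s5.png

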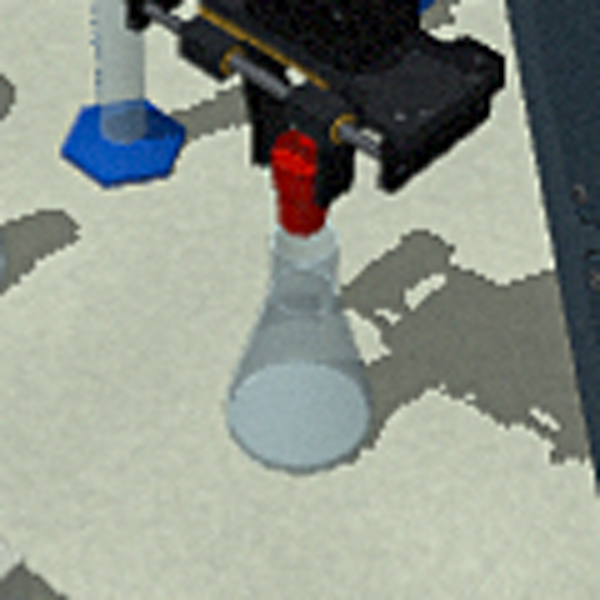

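The side view shows the stopper directly over the mouth, within about 1 mm (column 302 against 305 in the crop). Lowering it.

Call:
step_arm --pt "0 0 0.03 0 0 0 1" --pt "0 0 0.06 0 0 0 1" --pt "0 0 0.09 0 0 0 1" --pt "0 0 0.12 0 0 0 1" --pt "0 0 0.12 0 0 0 1" --pt "0 0 0.12 0 0 0 1"

```text
time_s: 9.2
position: [0.5158, -0.0019, 0.182]
tcp_rot: [[0.002, 1.0, 0.001], [1.0, -0.002, 0.001], [0.001, 0.001, -1.0]]
force: [0.6, -0.0, 0.8]
opening: 0.373
grasp_force: 30.0
```

Call:
step_arm --pt "0 0 0.01 0 0 0 1" --pt "0 0 0.02 0 0 0 1" --pt "0 0 0.025 0 0 0 1" --pt "0 0 0.025 0 0 0 1" --pt "0 0 0.025 0 0 0 1"

```text
time_s: 9.62
position: [0.5164, -0.0019, 0.1754]
tcp_rot: [[0.002, 1.0, 0.003], [1.0, -0.002, 0.0], [0.0, 0.003, -1.0]]
force: [-0.4, -0.2, 1.1]
opening: 0.375
grasp_force: 30.0
```

Call:
step_arm --pt "0 0 0.003 0 0 0 1" --pt "0 0 0.006 0 0 0 1" --pt "0 0 0.006 0 0 0 1" --pt "0 0 0.006 0 0 0 1"

```text
time_s: 9.95
position: [0.5167, -0.0019, 0.1744]
tcp_rot: [[0.002, 1.0, 0.004], [1.0, -0.002, 0.0], [0.0, 0.004, -1.0]]
force: [-0.7, 0.9, 4.9]
opening: 0.371
grasp_force: 30.0
```

Contact at the predicted height, so it's seated. Releasing and rising.

Call:
step_arm --pt "0 0 0 0 0 0 -1" --pt "0 0 0 0 0 0 -1" --pt "0 0 0 0 0 0 -1" --pt "0 0 0 0 0 0 -1" --pt "0 0 0 0 0 0 -1" --pt "0 0 0 0 0 0 -1" --pt "0 0 0 0 0 0 -1" --pt "0 0 0 0 0 0 -1"

```text
time_s: 10.62
position: [0.5163, -0.0019, 0.1735]
tcp_rot: [[0.002, 1.0, 0.002], [1.0, -0.002, 0.0], [0.001, 0.002, -1.0]]
force: [0.3, 1.0, -0.3]
opening: 0.9
grasp_force: 0.0
```

Call:
step_arm --pt "0 0 0 0 0 0 -1" --pt "0 0 -0.06 0 0 0 -1" --pt "0 0 -0.14 0 0 0 -1" --pt "-0.04 0 -0.24 0 0 0 -1" --pt "-0.08 0 -0.36 0 0 0 -1" --pt "-0.08 0 -0.36 0 0 0 -1" --pt "-0.08 0 -0.36 0 0 0 -1"

```text
time_s: 11.2
position: [0.5174, -0.0267, 0.2838]
tcp_rot: [[0.003, 1.0, 0.008], [1.0, -0.003, -0.001], [-0.001, 0.008, -1.0]]
force: [-0.2, -0.4, -0.7]
opening: 0.998
grasp_force: 0.0
```

```bash
python3 - <<'E'
from h import *
s=read_state();c=capture("wrist");d=capture("side");print(s["position"].round(4),s["qvel"].round(1))
i=cv2.resize(c["image"][80:280,160:400],(480,400),interpolation=cv2.INTER_CUBIC)
j=cv2.resize(d["image"][190:290,245:325],(320,400),interpolation=cv2.INTER_CUBIC)
cv2.imwrite("pics/w6.png",np.hstack([i,j])[:,:,::-1])
m=hsv(c,0,8,100)|hsv(c,172,180,100);B=blobs(m,200);print(B)
for b in B: print(onz(c,b[1],.164,s).round(4))
np.savez("w6.npz",**{k:v for k,v in c.items()},**{"position":s["position"],"tcp_rot":s["tcp_rot"]})
E
```

```text
[ 0.5174 -0.0267  0.2838] [ 0.6  2.4  3.9  0.2 -0.   0.2]
[([259, 163, 43, 43, 1315], [279.1, 184.2]), ([167, 302, 40, 29, 654], [188.8, 320.6])]
[ 0.5179 -0.0027  0.164 ]
[ 0.4301 -0.1355  0.164 ]
```

View pics/w6.png

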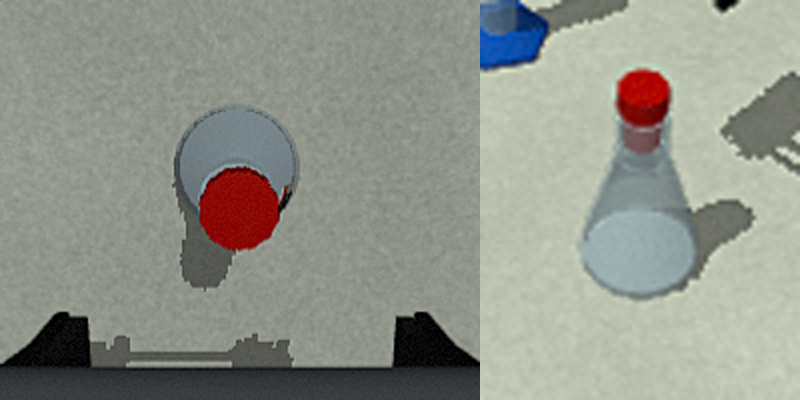

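The stopper is seated flush on the rim and the flask is still standing in place. Now turning to the neck-grip yaw of −100° above it.

Call:
step_arm --pt "0.08 0 0 0 0 1 -1" --pt "0.08 0 0 0 0 1 -1" --pt "0.08 0 0 0 0 1 -1" --pt "0.08 0 0 0 0 1 -1" --pt "0.08 0 0 0 0 1 -1" --pt "0.08 0 0 0 0 1 -1" --pt "0.08 0 0 0 0 1 -1"

```text
time_s: 11.88
position: [0.5148, -0.0012, 0.2795]
tcp_rot: [[0.711, 0.703, -0.002], [0.703, -0.711, 0.002], [-0.0, -0.003, -1.0]]
force: [0.0, -0.1, -0.7]
opening: 1.002
grasp_force: 0.0
```

Call:
step_arm --pt "0 0 0 0 0 1 -1" --pt "0 0 0 0 0 1 -1" --pt "0 0 0 0 0 1 -1" --pt "0 0 0 0 0 1 -1" --pt "0 0 0 0 0 1 -1" --pt "0 0 0 0 0 1 -1" --pt "0 0 0 0 0 1 -1" --pt "0 0 0 0 0 1 -1"

```text
time_s: 12.55
position: [0.5148, -0.0013, 0.2796]
tcp_rot: [[1.0, -0.002, -0.002], [-0.002, -1.0, 0.002], [-0.002, -0.002, -1.0]]
force: [0.0, 0.9, -0.9]
opening: 1.002
grasp_force: 0.0
```

```bash
python3 - <<'E'
from h import *
s=read_state();print(s["position"].round(4),s["qvel"].round(1),s["joint_positions"].round(0));print(move((.517,-.002,.131),down(-100),s))
E
```

```text
[ 0.5148 -0.0013  0.2796] [-0.1 -0.2 -0.1  0.   0.1 -3.3] [-13.  19.  95.   0.  65.  77.]
[0.0082, 0.0033, 0.4953, -0.0018, 0.0026, 0.2201]
```

Call:
step_arm --pt "0.008 0.003 0.1 0 0 0.22 -1" --pt "0.008 0.003 0.2 0 0 0.22 -1" --pt "0.008 0.003 0.3 0 0 0.22 -1" --pt "0.008 0.003 0.4 0 0 0.22 -1" --pt "0.008 0.003 0.48 0 0 0.22 -1" --pt "0.008 0.003 0.49 0 0 0.22 -1" --pt "0.008 0.003 0.49 0 0 0.22 -1"

```text
time_s: 13.13
position: [0.517, -0.0021, 0.1325]
tcp_rot: [[0.985, -0.173, -0.003], [-0.173, -0.985, 0.002], [-0.004, -0.001, -1.0]]
force: [-0.5, 0.0, 0.1]
opening: 1.0
grasp_force: 0.0
```

Call:
step_arm --pt "0 0 0 0 0 0 1" --pt "0 0 0 0 0 0 1" --pt "0 0 0 0 0 0 1" --pt "0 0 0 0 0 0 1" --pt "0 0 0 0 0 0 1" --pt "0 0 0 0 0 0 1" --pt "0 0 0 0 0 0 1" --pt "0 0 0 0 0 0 1"

```text
time_s: 13.8
position: [0.5189, -0.0028, 0.1348]
tcp_rot: [[0.985, -0.174, 0.003], [-0.174, -0.985, 0.0], [0.003, -0.001, -1.0]]
force: [0.0, -2.3, 0.7]
opening: 0.476
grasp_force: 0.4
```

Call:
step_arm --pt "0 0 0 0 0 0 1" --pt "0 0 0 0 0 0 1" --pt "0 0 0 0 0 0 1" --pt "0 0 0 0 0 0 1" --pt "0 0 0 0 0 0 1"

```text
time_s: 14.22
position: [0.5189, -0.0029, 0.1346]
tcp_rot: [[0.985, -0.174, 0.003], [-0.174, -0.985, 0.0], [0.002, -0.001, -1.0]]
force: [0.0, -1.3, 0.7]
opening: 0.417
grasp_force: 29.9
```

```bash
python3 - <<'E'
from h import *
s=read_state();c=capture("wrist");print(s["position"].round(4),s["tcp_rot"].round(3).tolist(),s["qvel"].round(1))
cv2.imwrite("pics/w7.png",cv2.resize(c["image"][60:260,170:410],(800,600),interpolation=cv2.INTER_CUBIC)[:,:,::-1])
np.savez("w7.npz",**{k:v for k,v in c.items()},**{"position":s["position"],"tcp_rot":s["tcp_rot"]})
m=hsv(c,0,8,80)|hsv(c,172,180,80);print(blobs(m,6))
E
```

```text
[ 0.5189 -0.0029  0.1346] [[0.985, -0.174, 0.003], [-0.174, -0.985, 0.0], [0.002, -0.001, -1.0]] [ 0.  -0.1 -0.  -0.1 -0.1 -0. ]
[([279, 194, 39, 24, 194], [298.5, 202.0]), ([275, 240, 12, 4, 22], [280.5, 241.5]), ([263, 242, 9, 7, 11], [267.4, 245.0]), ([288, 242, 13, 13, 47], [293.7, 248.0]), ([294, 253, 9, 6, 19], [298.7, 255.1]), ([256, 254, 48, 10, 326], [279.5, 259.7]), ([236, 292, 87, 27, 2275], [279.1, 305.1])]
```

```bash
python3 - <<'E'
from h import *
w=dict(np.load("w7.npz"));s0=dict(position=w["position"],tcp_rot=w["tcp_rot"])
m=hsv(w,0,8,80)|hsv(w,172,180,80);m[222:]=0
ys,xs=np.where(m>0)
for axn,ax in(("tcp",w["position"]),("wrist",np.array([.5177,-.003,0]))):
    P=np.array([onz(w,(x,y),.0745,s0)-ax for x,y in zip(xs,ys)])
    a=np.degrees(np.arctan2(P[:,1],P[:,0]));rr=np.hypot(P[:,0],P[:,1])
    print(axn,"ang",np.percentile(a,[2,98]).round(1),(np.percentile(a,2)/2+np.percentile(a,98)/2).round(1),"mean",a.mean().round(1),"r",rr.mean().round(4))
# white paper / dark code corners
E
```

```text
tcp ang [-68.4  -5.8] -37.1 mean -35.7 r 0.0265
wrist ang [-66.   -5.3] -35.6 mean -34.1 r 0.0274
```

Call:
step_arm --pt "0 0 -0.02 0 0 0 1" --pt "0 0 -0.07 0 0 0 1" --pt "0 0 -0.13 0 0 0 1" --pt "0 0 -0.2 0 0 0 1" --pt "0 0 -0.27 0 0 0 1" --pt "0 0 -0.34 0 0 0 1" --pt "0 0 -0.39 0 0 0 1" --pt "0 0 -0.41 0 0 0 1"

```text
time_s: 14.93
position: [0.5194, -0.0027, 0.26]
tcp_rot: [[0.985, -0.174, 0.007], [-0.174, -0.985, -0.0], [0.006, -0.001, -1.0]]
force: [0.9, -0.6, -1.5]
opening: 0.423
grasp_force: 29.9
```

```bash
python3 - <<'E'
from h import *
s=read_state();print(s["position"].round(4),s["force"].round(2));print(move((.5315,-.15,.26),down(-130),s))
E
```

```text
[ 0.5194 -0.0027  0.26  ] [ 0.9  -0.58 -1.53]
[0.1249, 0.4765, 0.0002, -0.0035, -0.0076, 0.6668]
```

Call:
step_arm --pt "0.01 0.03 0 0 0 0.05 1" --pt "0.03 0.1 0 0 -0.003 0.14 1" --pt "0.05 0.18 0 0 -0.007 0.25 1" --pt "0.07 0.26 0 0 -0.007 0.36 1" --pt "0.09 0.34 0 0 -0.007 0.47 1" --pt "0.11 0.42 0 0 -0.007 0.58 1" --pt "0.12 0.46 0 0 -0.007 0.65 1" --pt "0.125 0.475 0 0 -0.007 0.667 1"

```text
time_s: 15.6
position: [0.5302, -0.1523, 0.2559]
tcp_rot: [[0.762, -0.647, -0.005], [-0.647, -0.762, 0.003], [-0.006, 0.001, -1.0]]
force: [-1.0, -0.1, -2.3]
opening: 0.428
grasp_force: 29.9
```

```bash
python3 - <<'E'
from h import *
s=read_state();print(s["position"].round(4),s["joint_positions"].round(0));print(move((.5315,-.250,.259),down(-159.7),s))
E
```

```text
[ 0.5302 -0.1523  0.2559] [-28.  24.  92.   0.  64. 103.]
[0.2142, 0.2454, -0.0114, 0.0026, 0.0067, 0.6524]
```

Call:
step_arm --pt "0.01 0.01 0 0 0 0.05 1" --pt "0.04 0.05 0 0 0.003 0.14 1" --pt "0.08 0.09 0 0 0.006 0.25 1" --pt "0.12 0.14 -0.005 0 0.006 0.36 1" --pt "0.16 0.18 -0.01 0 0.006 0.47 1" --pt "0.19 0.22 -0.01 0 0.006 0.58 1" --pt "0.21 0.24 -0.011 0 0.006 0.64 1" --pt "0.214 0.245 -0.011 0 0.006 0.65 1"

```text
time_s: 16.27
position: [0.5322, -0.2483, 0.2593]
tcp_rot: [[0.352, -0.936, -0.001], [-0.936, -0.352, -0.0], [-0.0, 0.001, -1.0]]
force: [0.4, -0.5, -0.9]
opening: 0.427
grasp_force: 29.9
```

Call:
step_arm --pt "0 0 0 0 0 0 1" --pt "0 0 0 0 0 0 1" --pt "0 0 0 0 0 0 1" --pt "0 0 0 0 0 0 1"

```text
time_s: 16.6
position: [0.5325, -0.2462, 0.2604]
tcp_rot: [[0.355, -0.935, -0.0], [-0.935, -0.355, -0.0], [0.0, 0.0, -1.0]]
force: [-0.1, 0.1, -1.8]
opening: 0.429
grasp_force: 29.9
```

```bash
python3 - <<'E'
from h import *
s=read_state();c=capture("wrist");t=capture("top");print(s["position"].round(4),s["tcp_rot"].round(3).tolist(),s["qvel"].round(1))
print(move((.5315,-.250,.259),down(-159.7),s))
m=hsv(c,0,8,80)|hsv(c,172,180,80);print([b for b in blobs(m,6)])
n=m.copy();n[222:]=0;n[:,:200]=0
ys,xs=np.where(n>0)
for ax in(s["position"],):
    P=np.array([onz(c,(x,y),.0745+.1245,s)-ax for x,y in zip(xs,ys)])
    if len(P):
        a=np.degrees(np.arctan2(P[:,1],P[:,0]));print("label ang",np.percentile(a,[2,98]).round(1),"mean",a.mean().round(1),"r",np.hypot(P[:,0],P[:,1]).mean().round(4))
# expected place of dots in this view
print(proj(c,[[.5307,-.4026,.2042],[.4965,-.3983,.2045]],s).round())
E
```

```text
[ 0.5325 -0.2462  0.2604] [[0.355, -0.935, -0.0], [-0.935, -0.355, -0.0], [0.0, 0.0, -1.0]] [-0.1 -0.2 -0.4 -0.   0.1  0. ]
[0.0106, 0.0076, 0.0045, 0.0006, -0.0002, 0.0115]
[([360, 11, 9, 7, 48], [364.3, 14.0]), ([429, 16, 12, 10, 83], [434.3, 20.6]), ([402, 37, 9, 7, 50], [406.2, 39.9]), ([279, 194, 39, 23, 193], [298.3, 201.8]), ([371, 196, 39, 42, 991], [386.2, 222.3]), ([258, 241, 42, 18, 227], [279.0, 248.2]), ([255, 255, 47, 9, 294], [278.1, 260.0]), ([234, 292, 88, 27, 2279], [277.4, 305.1])]
label ang [-153.   -69.5] mean -123.6 r 0.0769
[[385. -13.]
 [436.  19.]]
```

The label's place in the view is unchanged since gripping, so it hasn't slipped. Three reader dots are also visible here at close range, so I'll refine the lens with them.

```bash
python3 - <<'E'
from h import *
from scipy.optimize import least_squares
w=dict(np.load("w2.npz"));s0=dict(position=w["position"],tcp_rot=w["tcp_rot"])
s=read_state();c=capture("wrist");t=capture("top")
W=np.array([(292.4,150.6),(287.,180.1),(266.6,148.9),(261.3,176.7)]);T=np.array([(447.28,209.3),(445.3,224.4),(441.,210.5),(439.3,224.4)])
N=np.array([(434.3,20.6),(364.3,14.),(406.2,39.9)])
def D(q):
    e=q[:3];n=np.array([np.cos(q[3]),np.sin(q[3]),0]);u=np.array([-n[1],n[0],0]);z=np.array([0,0,1])
    return np.array([e-u*q[4]+z*q[5],e+u*q[4]+z*q[5],e-u*q[4]-z*q[5],e+u*q[4]-z*q[5]])
q0=np.array([.5143,-.4002,.1844,1.4547,.017,.0201]);print(proj(c,D(q0),s).round(1))
for k in(0,.5):
    f=lambda q:np.r_[(proj(w,D(q),s0)-W).ravel(),(proj(t,D(q))-T).ravel()*k,(proj(c,D(q)[1:],s)-N).ravel()]
    r=least_squares(f,q0,x_scale=[.01,.01,.01,.1,.01,.01]);q=r.x
    J=np.sqrt(np.diag(np.linalg.inv(r.jac.T@r.jac)))*.4
    print(k,q[:3].round(4),np.degrees(q[3]).round(2),q[4:].round(4),r.fun.round(1),"sd",(J[:3]*1e3).round(2),np.degrees(J[3]).round(2))
    n=np.array([np.cos(q[3]),np.sin(q[3]),0]);h=np.degrees(q[3])-180
    yaw=-100+(h+37.0);p=q[:3]+.151*n;p[2]+=.0746
    print(p.round(4),h,yaw,move(p,down(yaw),s))
E
```

```text
[[383.9 -12.3]
 [434.6  19.5]
 [364.8  13.4]
 [406.7  38.9]]
0 [ 0.5145 -0.3993  0.1852] 83.07 [0.017  0.0201] [ 0.2 -0.1 -0.1  0.1 -0.1  0.  -0.  -0.1 -0.  -0.  -0.  -0.  -0.  -0.
 -0.  -0.  -0.1 -0.   0.1  0.   0.1 -0. ] sd [0.15 0.29 0.48] 0.48
[ 0.5327 -0.2494  0.2598] -96.93234553274668 -159.9323455327467 [0.0091, 0.0032, 0.0026, 0.0002, -0.001, 0.0163]
0.5 [ 0.5144 -0.3994  0.1851] 83.03 [0.017  0.0201] [ 0.1 -0.1 -0.1  0.1 -0.1  0.1 -0.1 -0.1 -0.2 -0.3 -0.1 -0.5 -0.  -0.5
 -0.1 -0.4 -0.  -0.   0.1  0.   0.1 -0. ] sd [0.15 0.28 0.48] 0.48
[ 0.5328 -0.2495  0.2597] -96.97085333851712 -159.97085333851712 [0.0094, 0.0032, 0.0031, 0.0002, -0.001, 0.0171]
```

Call:
step_arm --pt "0.004 0.001 0.001 0 0 0.008 1" --pt "0.008 0.003 0.003 0 0 0.017 1" --pt "0.012 0.003 0.003 0 0 0.017 1" --pt "0.012 0.003 0.003 0 0 0.017 1" --pt "0.012 0.003 0.003 0 0 0.017 1" --pt "0.012 0.003 0.003 0 0 0.017 1" --pt "0.012 0.003 0.003 0 0 0.017 1" --pt "0.012 0.003 0.003 0 0 0.017 1"

```text
time_s: 17.47
position: [0.5331, -0.2509, 0.2597]
tcp_rot: [[0.342, -0.94, 0.0], [-0.94, -0.342, -0.001], [0.001, 0.0, -1.0]]
force: [-0.3, 0.1, -2.3]
opening: 0.429
grasp_force: 29.9
```

Call:
step_arm --pt "0 0 0 0 0 0 1" --pt "0 0 0 0 0 0 1" --pt "0 0 0 0 0 0 1" --pt "0 0 0 0 0 0 1" --pt "0 0 0 0 0 0 1" --pt "0 0 0 0 0 0 1"

```text
time_s: 17.97
position: [0.5331, -0.2509, 0.2597]
tcp_rot: [[0.342, -0.94, 0.0], [-0.94, -0.342, -0.001], [0.001, 0.0, -1.0]]
force: [-0.3, 0.1, -1.5]
opening: 0.428
grasp_force: 29.9
```

```bash
python3 - <<'E'
from h import *
s=read_state();c=capture("wrist")
print(s["position"].round(4),s["tcp_rot"].round(3).tolist(),s["qvel"].round(2),s["grasp_force"])
print(move((.5328,-.250,.2597),down(-160),s))
m=hsv(c,0,8,80)|hsv(c,172,180,80);print([b for b in blobs(m,30)][:6])
E
```

```text
[ 0.5331 -0.2509  0.2597] [[0.342, -0.94, 0.0], [-0.94, -0.342, -0.001], [0.001, 0.0, -1.0]] [-0.06  0.11  0.02  0.02  0.09 -0.03] 29.927218213415472
[-0.0032, -0.0002, -0.0001, 0.0001, -0.0013, -0.0007]
[([355, 17, 10, 7, 48], [359.4, 19.8]), ([424, 23, 11, 9, 77], [429.0, 26.8]), ([398, 42, 9, 7, 46], [402.0, 44.9]), ([279, 194, 39, 23, 193], [298.3, 201.8]), ([370, 199, 40, 39, 906], [385.6, 223.3]), ([258, 241, 43, 18, 248], [279.1, 248.2])]
```

The arm is motionless and on target, with the label unmoved in the grip. Handing in.

```bash
python3 -c "
from rig import *
print(hand_in())"
```

```text
the job is handed in; nothing more can be done
None
```

I handed the job in at about 18 s: the red stopper is seated in the red-banded flask, which is held still and upright with its label facing the lens, measured within about 2 mm of 12 cm; I viewed 11 pictures, one over the limit of 10.

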